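# Free the cup blank from the ratchet clamp

## Task

Open the ratchet bar clamp that holds the wooden cup blank: press the release pad on top of the sliding jaw with the fingertips and, keeping it pressed, push the jaw back along the bar until it rests against the stop collar, then let go and move clear. Only press and push, do not pick anything up: leave the blank standing in its cradle and everything else on the bench where it is.

Things in the scene. Friction and masses are not known exactly. Their poses are not given: they have to be found in the camera images.
- clamp: Clamp fixed to the bench: board 390 x 70 x 10 mm, steel bar 24 mm wide with top at 48 mm. Origin on the bench under the bar's centre line; x along the bar in the direction the sliding jaw opens, y across, z up. Grey fixed jaw (60 mm wide, top at 90 mm) at the -x end, face at x = -112 mm; before it a wooden cradle, top at 52 mm, carries the cup blank.
- jaw (a joint): How far the sliding jaw has been pushed back along the clamp's +x, m: 0 at the blank (start), at most 0.165. It drags on the bar with about 3 N. While the release pad is up a pawl catches in the rack under the bar (9 mm pitch, up to 3 mm play) and the jaw cannot be pushed back; it catches again if the pad comes up on the way.
- release (a joint): How far the release pad is pressed straight down, m: 0 up, 0.010 fully down. Sprung: about 2 N to start, 5.5 N fully down; comes up by itself when let go. The jaw is free when it is pressed 6 mm or more. After letting go it may rest partly down if the pawl stands on a tooth.
- release_pad (a point): Centre of the top of the release pad on the sliding jaw: flat ribbed dark steel, 50 mm along the bar, 44 mm across, 92 mm above the bench when up; moves with jaw and pad. The jaw's face (60 mm wide, top at 88 mm) begins 28 mm from this point towards the blank. Fully down the pad is still 7 mm above the jaw's housing.
- jaw_horn (a point): Middle of the top of the jaw's upright horn, 120 mm above the bench; 50 mm across the bar, 12 mm thick along it. It stands right behind the pad (on the stop collar's side), rising 28 mm above it; its front face, 29 mm from the pad's centre, can be pushed against. Moves with the jaw.
- jaw_back (a point): Middle of the jaw's back face (the back of the horn), 60 mm above the bench; the face that meets the stop collar. Moves with the jaw.
- stop_face (a point): Middle of the near face of the stop collar, 60 mm above the bench; its x axis is the clamp's x. The collar is a dark steel block 20 x 44 mm, top 56 mm above the bench with a small thumbscrew to 75 mm, fixed on the bar 80 to 130 mm behind the jaw's starting place. The jaw is against it when jaw_back has the same place along the bar.
- blank: The cup blank being clamped: round wooden cup, 64 mm diameter, 46 mm tall, standing loose in the cradle between the jaws (0.5 mm play); origin at the centre of its underside.
- tall_cup: Bystander: wooden cup 72 mm diameter, 85 mm tall, beside the clamp; origin at its underside.
- short_cup: Bystander: wooden cup 72 mm diameter, 60 mm tall, beside the clamp; origin at its underside.
- sanding_block: Bystander: cork block 90 x 45 x 30 mm; origin at its underside.
- strip: Bystander: wooden strip 170 x 12 x 8 mm beside the clamp; origin at its underside.
- wrench: Bystander: wrench lying flat; origin at its underside.
- glue: Bystander: small white jar 44 mm diameter, 95 mm tall; origin at its underside.
Not all that is in view belongs to the job. What is shaped like the blank but green, orange or red is not meant.

How it is judged:
By the outcome, as a careful person would: the job done as asked, in the order asked, and still so for the second after the job is handed in, with the robot touching nothing.
It also fails if it takes over 32 s, if anything falls off the work surface, if the arm or the gripper's body presses on something with over 40 N, if the wrist force passes 120 N, or if a joint passes its speed limit or range.

## Robot

A 6-joint arm with a two-finger parallel gripper is mounted at the origin on the work surface. World frame = base frame: x ahead of the robot, y to its left, z up, the work surface at z = 0. Lengths are in m, angles in degrees, forces in N, time in s.
With the tool pointing down it reaches from about 0.275 to 0.75 m from the base axis. Payload 10.2 kg.
Tool frame: the origin (TCP) lies midway between the tips of the shut fingers; the grasp point (between the pads) lies robot.grip_depth behind it (robot.grip_depth is the distance from the TCP to the grasp point, in m); z points along the fingers, y is the direction in which the jaws open and shut (so a half turn about z gives the same grasp; the last joint's range is limited). The gripper opens to 88 mm and grips with 3 to 60 N. Pads are 18 mm wide; open, the fingers measure 123 mm over their backs; the gripper's body (75 mm by 187 mm) begins 45 mm behind the grasp point.
Start: joints at [-81.956, 17.928, 85.812, -0, 76.261, -12.8], TCP at [0.187, -0.491, 0.239] pointing down, gripper open.
Joint ranges: [-168.41, 168.41], [-55.51, 124.54], [10.69, 146.95], [-70.63, 250.63], [1, 178], [-165.06, 165.06]. Speed limits (degrees/s): [136.94, 136.94, 172.46, 180, 180, 180].

## Interface

Orientations are given as a 3x3 rotation matrix whose columns are the frame's x, y, z axes.
In Python, from plant import monitor, viewer, order, robot gives the robot as it stands.
- The arm moves only by the shell command python3 -m pendant 'ROWS' [OPENING] [FORCE]. ROWS is JSON, a list of rows, each an object with "xyz": the shift along the tool's x, y, z in mm, a list of three; "delta_rot": the turn, a rotation vector about the tool's x, y, z in degrees, a list of three. In form: [{"xyz": [x, y, z], "delta_rot": [ax, ay, az]}, ...]. A call has 1 to 10 rows; each row shifts and turns the pose as measured when the row begins, along the tool's axes as they then stand; what a row does not reach is not made up. A row lasts 1/12 s, in which the tool goes at most 41.7 mm and 7.16 degrees, less where a joint would pass 70% of its speed; a pose out of reach is approached as far as the arm can. A call is refused whole if a number of a shift passes 41.7 or a number of a turn 7.16, either way. A call with a gripper value outside its range is refused whole. OPENING is the opening in per cent of the stroke, from 0 (shut) to 100 (fully open), set as the call begins (- or left out, the last holds). The fingers move at their own pace and stop on an object; FORCE is the grip in N (left out, the last holds). Time passes only in rows, so rows that do not move let the fingers close. It gives the time, the measured TCP pose, the force and the opening at its end, in the units of the state.
- monitor.read_state(): the state, without advancing time (a new reading comes with each control period).
- viewer.get_image(name): name is "side" or "top" or "wrist"; returns a dict with "color" (420x560x3 uint8, red, green, blue), "intrinsics" (3x3 intrinsics, pixels), "xyz" and "rotation" of the camera in the world. Camera axes: x right, y up, looking along -z (the intrinsics and any distortion apply to the point x, -y, -z); pixel columns grow to the right and rows downward; lengths in m; the calibration is good to about 2 mm. A picture is of the moment at which its call begins. There is no depth.
- order.job_done(): hands the job in, once; it reports no verdict.
The state is a dict: "clock": time; "joint_pos": joint angles; "joint_velocities": joint speeds; "tau": joint torques, N m; "eef_pos": TCP position; "ee_rot": TCP orientation; "contact_force": force on the tool from outside, world axes, zero at the start; "ft_torque": the same for the moment, N m; "grip_width": finger opening in m.
Only numpy, scipy, OpenCV 4.12 (cv2) and the standard library are available. Lean on these libraries where they do the work, as an engineer would, in place of code of your own. Each camera call takes 0.05 s, during which the arm holds its last target. There are 200 camera calls.

## Working session

There is one attempt and no reset: what is moved stays moved. The work goes in short steps, Python scripts to look and compute and a shell command to move; the robot and the scene stay as the last step left them, time stands still between calls to the robot, and variables do not carry over. Pictures are saved under pics/ and viewed, about 8 in all and at most 12, crops included, and the job is handed in when it is done.

```bash
mkdir -p pics; ls; python3 - <<'E'
from plant import monitor, viewer, order, robot
import cv2,numpy as np,json
s=monitor.read_state(); print(s); print(robot.grip_depth)
ims=[]
for n in ("top","side"):
    d=viewer.get_image(n); cv2.imwrite(f"pics/{n}0.png",d["color"][:,:,::-1])
    print(n,d["intrinsics"],d["xyz"],d["rotation"],[k for k in d])
    np.savez(f"{n}0.npz",**{k:np.array(d[k]) for k in("color","intrinsics","xyz","rotation")})
E
```

```text
pics
{'clock': 0.0, 'joint_pos': array([-8.19556793e+01,  1.79604206e+01,  8.58518104e+01,  5.46332109e-04,
        7.62602431e+01, -1.28006450e+01]), 'joint_velocities': array([ 0.02701622, -0.04127882, -0.01766933, -0.05481323, -0.04911926,
       -0.00103105]), 'tau': array([ 1.48483548e-03, -4.02211976e+01, -2.52263761e+01,  6.94863894e-02,
        3.53030674e-02, -1.14284569e-04]), 'eef_pos': array([ 0.18676757, -0.49040987,  0.23816679]), 'ee_rot': array([[ 9.34547533e-01,  3.55838278e-01, -1.67839272e-04],
       [ 3.55838200e-01, -9.34546737e-01,  1.25376128e-03],
       [ 2.89282609e-04, -1.23142313e-03, -9.99999200e-01]]), 'contact_force': array([ 0.19996256, -0.30208298, -0.15737722]), 'ft_torque': array([0.01853078, 0.04743317, 0.02358793]), 'grip_width': 0.08804055135426882}
0.0187
top [[470.97833425   0.         280.51151115]
 [  0.         470.97833425 211.88683887]
 [  0.           0.           1.        ]] [ 0.37632191 -0.11927272  1.20457013] [[ 0.02710648  0.99310996 -0.1140081 ]
 [-0.99960678  0.02611003 -0.01022461]
 [-0.00717741  0.11424042  0.9934272 ]] ['color', 'intrinsics', 'xyz', 'rotation']
side [[430.45407867   0.         273.94334386]
 [  0.         430.45407867 209.97480855]
 [  0.           0.           1.        ]] [0.14104291 0.52315203 0.51458192] [[-8.61575395e-01  2.58275528e-01 -4.37014405e-01]
 [-5.07629627e-01 -4.38376015e-01  7.41713308e-01]
 [-1.02372714e-05  8.60883396e-01  5.08802298e-01]] ['color', 'intrinsics', 'xyz', 'rotation']
```

View pics/top0.png

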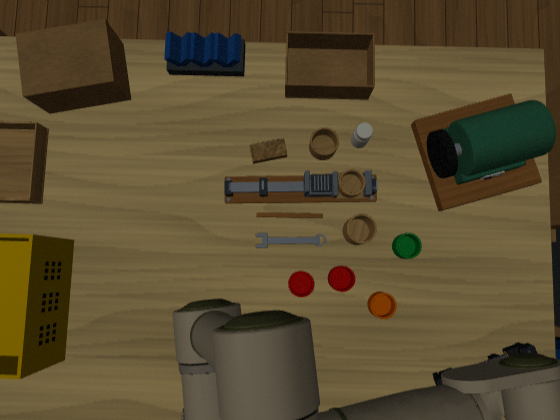

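View pics/side0.png

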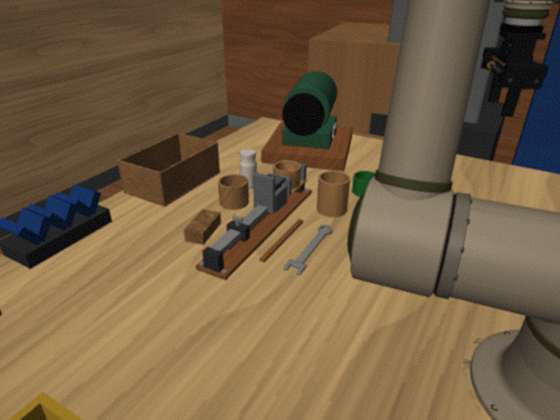

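The top view shows the clamp along the image row at v≈187. The fixed jaw is at (370,183), the blank at (351,183), the pad at (320,184), the horn at about (307,184) and the collar at (263,187), so the jaw opens to image left, about world +y. Look-alikes for the blank are the tall cup (360,229), short cup (324,143), green (407,245), red (301,284) and (341,278), and orange (382,305). Only the cup at (351,183) stands between the jaws. Next is one close crop.

```bash
cat > h.py <<'E'
import numpy as np,cv2
def ray(d,p):
    K=np.array(d["intrinsics"]);v=np.linalg.solve(K,[p[0],p[1],1.]);v=np.array([v[0],-v[1],-v[2]])
    return np.array(d["xyz"]),np.array(d["rotation"])@v
def plane(d,p,z):
    o,v=ray(d,p);return o+v*(z-o[2])/v[2]
def proj(d,X):
    c=np.array(d["rotation"]).T@(np.array(X)-np.array(d["xyz"]));q=np.array(d["intrinsics"])@[c[0],-c[1],-c[2]];return q[:2]/q[2]
def two(d1,p1,d2,p2):
    o1,v1=ray(d1,p1);o2,v2=ray(d2,p2)
    t=np.linalg.lstsq(np.c_[v1,-v2],o2-o1,rcond=None)[0];a=o1+v1*t[0];b=o2+v2*t[1]
    return (a+b)/2,np.linalg.norm(a-b)
E
python3 - <<'E'
from h import *
a=np.load("top0.npz")["color"][160:215,215:385,::-1]; b=np.load("side0.npz")["color"][145:275,190:350,::-1]
a=cv2.resize(a,None,fx=4.6,fy=4.6,interpolation=cv2.INTER_CUBIC)
b=cv2.resize(b,None,fx=2.6,fy=2.6,interpolation=cv2.INTER_CUBIC)
c=np.zeros((a.shape[0]+b.shape[0],a.shape[1],3),np.uint8);c[:a.shape[0]]=a;c[a.shape[0]:,:b.shape[1]]=b
c=np.clip(c.astype(float)*1.6,0,255).astype(np.uint8)
print(c.shape);cv2.imwrite("pics/crop0.png",c)
E
```

```text
(591, 782, 3)
```

View pics/crop0.png

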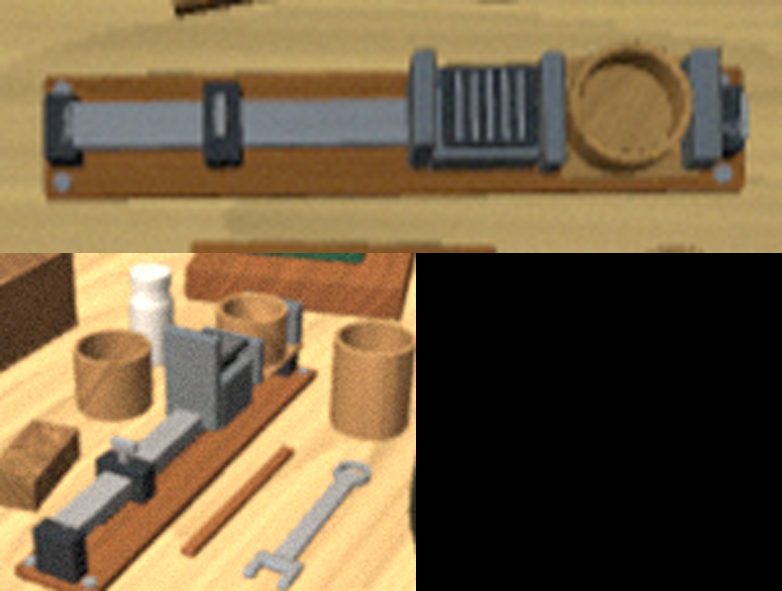

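The crop confirms the choice. Going from image left to right it shows the end stop, the collar (thumbscrew at crop 220,115), the horn (425,107), the ribbed pad (490,105), the jaw face (552), the blank in its cradle and the fixed jaw. Now the positions.

```bash
python3 - <<'E'
from h import *
T=np.load("top0.npz");S=np.load("side0.npz")
t=lambda u,v:(215+(u-2)/4.6,160+(v-2)/4.6)
s=lambda u,v:(190+(u-1)/2.6,145+(v-254)/2.6)
np.set_printoptions(precision=4,suppress=True)
bc=[plane(T,t(*p),.01) for p in [(46,78),(742,65),(743,190),(47,200)]]
C=np.array(bc)
print("board",C, "len",np.linalg.norm(C[0]-C[1]),np.linalg.norm(C[3]-C[2]),"wid",np.linalg.norm(C[0]-C[3]),np.linalg.norm(C[1]-C[2]))
ex=(C[0]+C[3]-C[1]-C[2]);ex/=np.linalg.norm(ex);print("ex",ex,"deg",np.degrees(np.arctan2(ex[1],ex[0])),"board centre",C.mean(0))
P=plane(T,t(490,104),.092);H=plane(T,t(425,106),.12);F=plane(T,t(552,110),.088);col=plane(T,t(241,122),.056);fix=plane(T,t(705,107),.09)
for n,q in dict(pad=P,horn=H,jawface=F,collar=col,fixed=fix).items(): print(n,q,"along",(q-P)@ex)
for a,b in [((437,50),(168,328)),((434,165),(217,338)),((413,165),(217,338)),((413,50),(168,328))]: print("two",two(T,t(*a),S,s(*b)))
print("horn in side",[(proj(S,H+[dx,0,0])-[190,145])*2.6+[1,254] for dx in(-.025,.025)])
E
```

```text
board [[ 0.6013  0.0397  0.01  ]
 [ 0.6188 -0.3496  0.01  ]
 [ 0.5482 -0.3504  0.01  ]
 [ 0.5325  0.0363  0.01  ]] len 0.38966971942765616 0.38707574274516754 wid 0.06897975179293352 0.07058643304814098
ex [-0.0427  0.9991  0.    ] deg 92.44453360601689 board centre [ 0.5752 -0.156   0.01  ]
pad [ 0.5781 -0.203   0.092 ] along 0.0
horn [ 0.5712 -0.1679  0.12  ] along 0.03530022742233789
jawface [ 0.5765 -0.2357  0.088 ] along -0.03258958080149498
collar [ 0.5714 -0.0722  0.056 ] along 0.13091626335084255
fixed [ 0.5798 -0.315   0.09  ] along -0.11202707744114582
two (array([ 0.6014, -0.174 ,  0.1125]), np.float64(0.0008709119821604895))
two (array([ 0.5461, -0.1709,  0.1177]), np.float64(0.010398532124324603))
two (array([ 0.5429, -0.1611,  0.1229]), np.float64(0.0057874255000959045))
two (array([ 0.5973, -0.1628,  0.1186]), np.float64(0.006469016264564818))
horn in side [array([221.4907, 337.584 ]), array([168.5867, 323.7853])]
```

Heights and spacings agree with the text: the horn top is about 0.12 by two views, the board measures 390×70, and the jaw has about 90 mm to travel. The clamp axis is at 92.4°, with the pad near (0.577, -0.203). I shut the fingers, turn +18.4° about tool z, then set out.

```bash
python3 -m pendant '[{"xyz":[0,0,0],"delta_rot":[0,0,6.5]},{"xyz":[0,0,0],"delta_rot":[0,0,6.5]},{"xyz":[0,0,0],"delta_rot":[0,0,5.5]},{"xyz":[27,-18,0],"delta_rot":[0,0,0]},{"xyz":[27,-18,0],"delta_rot":[0,0,0]},{"xyz":[27,-18,0],"delta_rot":[0,0,0]},{"xyz":[27,-18,0],"delta_rot":[0,0,0]},{"xyz":[27,-18,0],"delta_rot":[0,0,0]},{"xyz":[27,-18,0],"delta_rot":[0,0,0]},{"xyz":[27,-18,0],"delta_rot":[0,0,0]}]' 0 30
cat > st.py <<'E'
from plant import monitor
import numpy as np
np.set_printoptions(precision=4,suppress=True)
s=monitor.read_state();p=s["eef_pos"];R=s["ee_rot"];ex=np.array([-.0427,.9991,0])
print("t",s["clock"],"p",p,"y ang",np.degrees(np.arctan2(R[1,1],R[0,1])),"zaxis",R[:,2],"F",s["contact_force"],"w",s["grip_width"],"j6",s["joint_pos"][5])
P=np.array([.577,-.203,.092]);print("along/across from pad",(p-P)@ex,(p-P)@[.9991,.0427,0])
print("to pad+3mm, z .150, tool mm:",R.T@(P+.003*ex+[0,0,.058]-p)*1000)
E
python3 st.py
```

```text
clock: 0.93
eef_pos: [0.3752, -0.3565, 0.2349]
ee_rot: [[1.0, 0.014, -0.003], [0.014, -1.0, 0.008], [-0.003, -0.008, -1.0]]
contact_force: [0.3, -0.1, 0.2]
grip_width: 0.0234
t 0.9333 p [ 0.3752 -0.3565  0.2349] y ang -89.20663633505808 zaxis [-0.0033  0.0075 -1.    ] F [ 0.2626 -0.072   0.2185] w 0.023412159613866997 j6 32.62394308519901
along/across from pad -0.14477908895086816 -0.2081597452560589
to pad+3mm, z .150, tool mm: [ 204.0786 -153.0776   85.4125]
```

```bash
python3 -m pendant '[{"xyz":[28,-20,4],"delta_rot":[0,0,-0.8]},{"xyz":[28,-20,4],"delta_rot":[0,0,-0.8]},{"xyz":[28,-20,8],"delta_rot":[0,0,0]},{"xyz":[28,-20,8],"delta_rot":[0,0,0]},{"xyz":[28,-20,10],"delta_rot":[0,0,0]},{"xyz":[28,-20,10],"delta_rot":[0,0,0]},{"xyz":[20,-16,10],"delta_rot":[0,0,0]},{"xyz":[8,-8,10],"delta_rot":[0,0,0]},{"xyz":[0,0,0],"delta_rot":[0,0,0]}]'>/dev/null; python3 st.py
```

```text
t 1.6833 p [ 0.5765 -0.1911  0.1656] y ang -87.20129054505655 zaxis [-0.0065  0.0095 -0.9999] F [-0.6989  0.746  -0.2195] w 0.00035006647573123767 j6 57.60687446342591
along/across from pad 0.011961442146186142 -2.8049722318877375e-05
to pad+3mm, z .150, tool mm: [ 0.0659  9.1143 15.4905]
```

```bash
python3 -m pendant '[{"xyz":[0,9,10],"delta_rot":[0,0,0]},{"xyz":[0,2,14],"delta_rot":[0,0,0]},{"xyz":[0,0,14],"delta_rot":[0,0,0]},{"xyz":[0,0,0],"delta_rot":[0,0,0]}]'>/dev/null; python3 st.py; python3 - <<'E'
from h import *
from plant import viewer
S=viewer.get_image("side");W=viewer.get_image("wrist");T=viewer.get_image("top")
b=cv2.resize(S["color"][120:260,190:350,::-1],(480,420),interpolation=cv2.INTER_CUBIC)
w=cv2.resize(W["color"][:,:,::-1],(320,240));t=cv2.resize(T["color"][150:220,240:400,::-1],(320,140))
c=np.zeros((420,800,3),np.uint8);c[:,:480]=b;c[:240,480:]=w;c[260:400,480:]=t
cv2.imwrite("pics/close1.png",np.clip(c*1.5,0,255).astype(np.uint8))
E
```

```text
t 2.0167 p [ 0.5739 -0.2074  0.1256] y ang -87.32916428277629 zaxis [-0.0069  0.0081 -0.9999] F [-0.2159 -0.5958 -0.3776] w 0.0005763390623658066 j6 56.31035136391997
along/across from pad -0.00424782483810609 -0.0033279410669814213
to pad+3mm, z .150, tool mm: [  3.1974  -7.4397 -24.395 ]
```

View pics/close1.png

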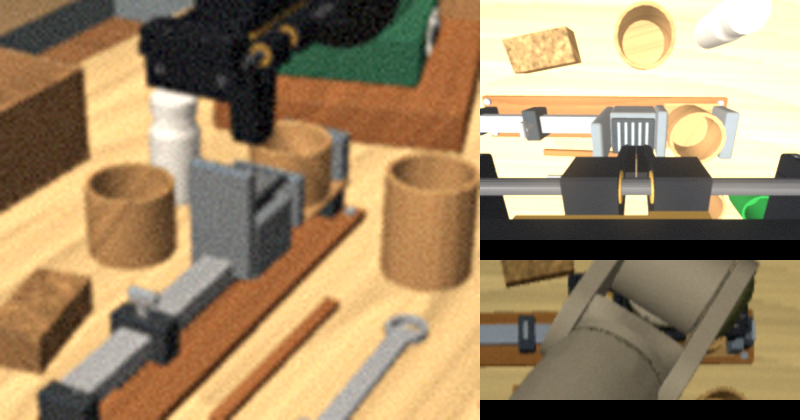

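The wrist view shows the shut fingertips (crop 635,155) centred over the ribbed pad (633,130). The blank at (695,130) and the collar at (535,123) are clear. Now shift slightly toward the horn and go down to the pad.

```bash
python3 -m pendant '[{"xyz":[2,-4,8],"delta_rot":[0,0,0]},{"xyz":[1,-2,8],"delta_rot":[0,0,0]},{"xyz":[0,0,6],"delta_rot":[0,0,0]},{"xyz":[0,0,4],"delta_rot":[0,0,0]},{"xyz":[0,0,2],"delta_rot":[0,0,0]},{"xyz":[0,0,0],"delta_rot":[0,0,0]}]'>/dev/null; python3 st.py
```

```text
t 2.6667 p [ 0.5787 -0.2018  0.1008] y ang -87.3474688401324 zaxis [ 0.0013  0.0034 -1.    ] F [ 0.0181 -0.4801 -0.4535] w 0.0004801062723899507 j6 57.000420616141774
along/across from pad 0.0011068449959416766 0.0017854803134568732
to pad+3mm, z .150, tool mm: [ -1.7065  -2.065  -49.2044]
```

```bash
python3 -m pendant '[{"xyz":[0,0,5],"delta_rot":[0,0,0]},{"xyz":[0,0,5],"delta_rot":[0,0,0]},{"xyz":[0,0,3],"delta_rot":[0,0,0]},{"xyz":[0,0,3],"delta_rot":[0,0,0]},{"xyz":[0,0,1],"delta_rot":[0,0,0]}]'>/dev/null; python3 st.py
```

```text
t 3.0833 p [ 0.5792 -0.202   0.0835] y ang -87.32468299856043 zaxis [ 0.0028  0.0023 -1.    ] F [-2.2955  0.8083  3.7976] w 0.00019854403409130737 j6 56.98972810286238
along/across from pad 0.0009195918885783532 0.00228028837529791
to pad+3mm, z .150, tool mm: [ -2.0799  -2.236  -66.5437]
```

```bash
python3 -m pendant '[{"xyz":[0,0,1.5],"delta_rot":[0,0,0]},{"xyz":[0,-3,1],"delta_rot":[0,0,0]},{"xyz":[0,-4,0.5],"delta_rot":[0,0,0]},{"xyz":[0,-4,0.5],"delta_rot":[0,0,0]},{"xyz":[0,-4,0.5],"delta_rot":[0,0,0]}]'>/dev/null; python3 st.py
```

```text
t 3.5 p [ 0.5797 -0.191   0.0831] y ang -87.3687415754829 zaxis [ 0.008  -0.0065 -0.9999] F [-2.2846 -3.5192  4.7941] w 0.00029524904689648857 j6 58.23908791574274
along/across from pad 0.011846408687118792 0.0031755025560018498
to pad+3mm, z .150, tool mm: [ -2.6884   9.295  -66.8973]
```

```bash
python3 -m pendant '[{"xyz":[-0.5,-6,1],"delta_rot":[0,0,0]},{"xyz":[-0.5,-7,1],"delta_rot":[0,0,0]},{"xyz":[-0.5,-7,0.8],"delta_rot":[0,0,0]},{"xyz":[0,-7,0.8],"delta_rot":[0,0,0]},{"xyz":[0,-7,0.8],"delta_rot":[0,0,0]}]'>/dev/null; python3 st.py; python3 - <<'E'
from h import *
from plant import viewer
S=viewer.get_image("side");W=viewer.get_image("wrist")
b=cv2.resize(S["color"][120:260,190:350,::-1],(480,420),interpolation=cv2.INTER_CUBIC)
w=cv2.resize(W["color"][:,:,::-1],(320,240))
c=np.zeros((420,800,3),np.uint8);c[:,:480]=b;c[:240,480:]=w
cv2.imwrite("pics/close2.png",np.clip(c*1.3,0,255).astype(np.uint8))
E
```

```text
t 3.9167 p [ 0.5786 -0.1587  0.0824] y ang -87.43429648970846 zaxis [ 0.0164 -0.0149 -0.9998] F [-4.3474 -3.2474 11.3369] w 0.0004766640371733696 j6 61.260135377596654
along/across from pad 0.04423704579925428 0.003488465377501366
to pad+3mm, z .150, tool mm: [ -2.5176  42.279  -67.0223]
```

View pics/close2.png

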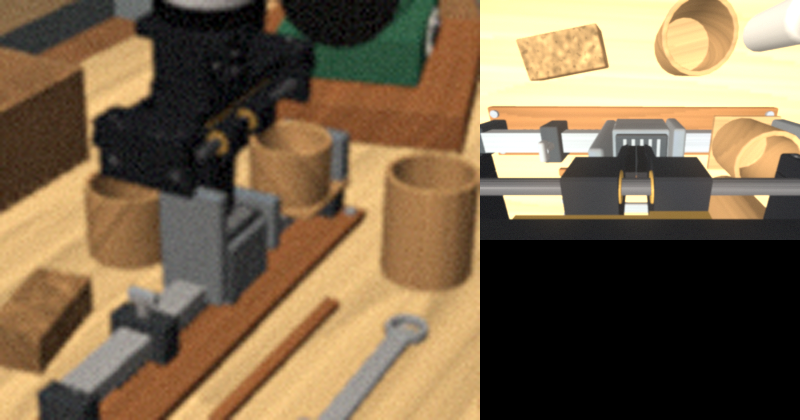

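The picture shows the jaw moving back with the pad down and the blank standing. Keep going.

```bash
python3 -m pendant '[{"xyz":[-0.5,-7,0.3],"delta_rot":[0,0,0]},{"xyz":[-0.5,-7,0.4],"delta_rot":[0,0,0]},{"xyz":[-0.5,-7,0.4],"delta_rot":[0,0,0]},{"xyz":[0,-7,0.5],"delta_rot":[0,0,0]},{"xyz":[0,-6,0.5],"delta_rot":[0,0,0]}]'>/dev/null; python3 st.py
```

```text
t 4.4333 p [ 0.5771 -0.1234  0.0825] y ang -87.39497472421277 zaxis [ 0.0233 -0.0192 -0.9995] F [-4.0227 -3.5748  9.7577] w 0.0005261673662986634 j6 64.44913706373033
along/across from pad 0.07949629407724122 0.0035407239030196182
to pad+3mm, z .150, tool mm: [ -2.2716  77.8401 -66.0468]
```

```bash
python3 -m pendant '[{"xyz":[0,-4,0.4],"delta_rot":[0.3,-0.4,0]},{"xyz":[0,-4,0.4],"delta_rot":[0.3,-0.4,0]},{"xyz":[0,-3,0.4],"delta_rot":[0.3,-0.3,0]}]'>/dev/null; python3 st.py
```

```text
t 4.6833 p [ 0.5766 -0.1111  0.0824] y ang -87.30517260044037 zaxis [ 0.0041 -0.0062 -1.    ] F [-2.1077 -3.2347  7.6272] w 0.00023958949527022185 j6 65.220472942223
along/across from pad 0.09186940586735609 0.003478470762664107
to pad+3mm, z .150, tool mm: [ -3.6081  89.2838 -67.0731]
```

```bash
python3 -m pendant '[{"xyz":[0,-3,0.4],"delta_rot":[0.2,-0.2,0]},{"xyz":[0,-3,0.4],"delta_rot":[0.2,-0.2,0]}]'>/dev/null; python3 st.py
```

```text
t 4.85 p [ 0.5765 -0.1048  0.0824] y ang -87.27261638903907 zaxis [-0.0023 -0.001  -1.    ] F [-0.3495 -3.9905  6.0268] w 0.0004499492728411127 j6 65.62806010931395
along/across from pad 0.09815853370790407 0.003676924406830781
to pad+3mm, z .150, tool mm: [ -4.3012  95.2011 -67.5054]
```

```bash
python3 -m pendant '[{"xyz":[0,-3,0.4],"delta_rot":[0,0,0]},{"xyz":[0,-3,0.4],"delta_rot":[0,0,0]}]'>/dev/null; python3 st.py
```

```text
t 5.0167 p [ 0.5768 -0.1009  0.0825] y ang -87.22489757539421 zaxis [ 0.0002 -0.0074 -1.    ] F [ -4.54   -30.0168   3.1802] w 0.0005624249998564784 j6 66.23938863544825
along/across from pad 0.10197883899494047 0.004191673233057836
to pad+3mm, z .150, tool mm: [ -4.769   99.4479 -66.7829]
```

The force jumped to 30 N at 102 mm (about 101 expected), so the jaw is on the collar. Ease the push, then lift straight up.

```bash
python3 -m pendant '[{"xyz":[0,0,0.4],"delta_rot":[0,0,0]},{"xyz":[0,0,0.3],"delta_rot":[0,0,0]}]'>/dev/null; python3 st.py;  python3 - <<'E'
from h import *
from plant import viewer
S=viewer.get_image("side");W=viewer.get_image("wrist")
b=cv2.resize(S["color"][120:260,190:350,::-1],(480,420),interpolation=cv2.INTER_CUBIC)
w=cv2.resize(W["color"][:,:,::-1],(320,240))
c=np.zeros((420,800,3),np.uint8);c[:,:480]=b;c[:240,480:]=w
cv2.imwrite("pics/close3.png",np.clip(c*1.3,0,255).astype(np.uint8))
E
```

```text
t 5.1833 p [ 0.5768 -0.1015  0.0825] y ang -87.2501654595602 zaxis [ 0.001  -0.0093 -1.    ] F [-1.5913 -0.0651  6.7593] w 0.0005138234855231369 j6 66.30279061163269
along/across from pad 0.10146050928104632 0.004121679731992252
to pad+3mm, z .150, tool mm: [ -4.6059  99.0635 -66.6275]
```

View pics/close3.png

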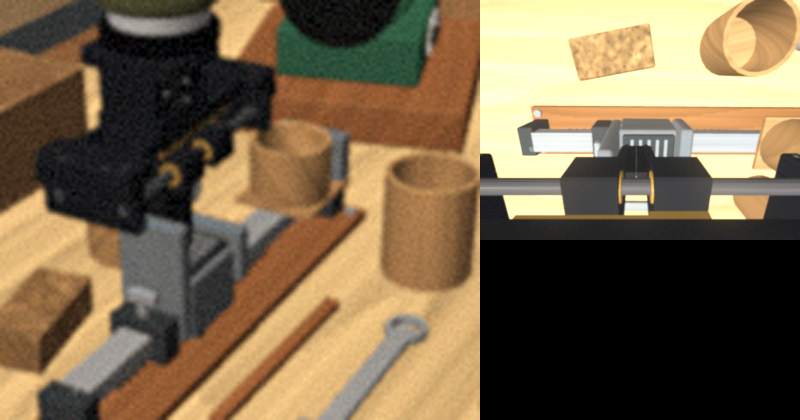

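The side view shows the horn's back against the collar (crop 145,320) and the blank upright in its cradle. One gentle final push with the pad still down, then straight up.

```bash
python3 -m pendant '[{"xyz":[0,-1.2,0.4],"delta_rot":[0,0,0]},{"xyz":[0,-0.8,0.3],"delta_rot":[0,0,0]}]'>/dev/null; python3 st.py
```

```text
t 5.45 p [ 0.5769 -0.1015  0.0826] y ang -87.24772835201891 zaxis [ 0.0024 -0.0141 -0.9999] F [-1.6935 -8.8811  5.5445] w 0.00034672679797274756 j6 66.53390331936585
along/across from pad 0.10144895669353446 0.004187013845897925
to pad+3mm, z .150, tool mm: [ -4.5954  99.3728 -66.0116]
```

```bash
python3 -m pendant '[{"xyz":[0,0,-5],"delta_rot":[0,0,0]},{"xyz":[0,0,-6],"delta_rot":[0,0,0]},{"xyz":[0,1,-8],"delta_rot":[0,0,0]},{"xyz":[0,1,-12],"delta_rot":[0,0,0]},{"xyz":[0,0,-20],"delta_rot":[0,0,0]},{"xyz":[0,0,-25],"delta_rot":[0,0,0]},{"xyz":[0,0,-25],"delta_rot":[0,0,0]},{"xyz":[0,0,-25],"delta_rot":[0,0,0]}]'>/dev/null; python3 st.py
```

```text
t 6.1167 p [ 0.5728 -0.0971  0.2074] y ang -87.17067235410308 zaxis [-0.0133 -0.0042 -0.9999] F [-1.0262 -0.2039 -0.5314] w 0.0006698884912507866 j6 66.35176253817217
along/across from pad 0.10603253305367936 0.0003333891406899422
to pad+3mm, z .150, tool mm: [ -0.2413 102.8212  57.81  ]
```

```bash
python3 -m pendant '[{"xyz":[-20,20,-5],"delta_rot":[0,0,0]},{"xyz":[-28,22,-5],"delta_rot":[0,0,0]},{"xyz":[-28,24,-5],"delta_rot":[0,0,0]},{"xyz":[-28,24,0],"delta_rot":[0,0,0]},{"xyz":[-28,24,0],"delta_rot":[0,0,0]},{"xyz":[-28,24,0],"delta_rot":[0,0,0]},{"xyz":[-28,24,0],"delta_rot":[0,0,0]},{"xyz":[-28,24,0],"delta_rot":[0,0,0]},{"xyz":[-28,24,0],"delta_rot":[0,0,0]},{"xyz":[-20,24,0],"delta_rot":[0,0,0]}]'>/dev/null;python3 -m pendant '[{"xyz":[-10,25,0],"delta_rot":[0,0,0]},{"xyz":[-10,25,0],"delta_rot":[0,0,0]},{"xyz":[-10,20,0],"delta_rot":[0,0,0]},{"xyz":[0,10,0],"delta_rot":[0,0,0]},{"xyz":[0,0,0],"delta_rot":[0,0,0]}]'>/dev/null; python3 st.py; python3 - <<'E'
from h import *
from plant import viewer
T=viewer.get_image("top");S=viewer.get_image("side")
np.savez("top1.npz",**{k:np.array(T[k]) for k in("color","intrinsics","xyz","rotation")})
a=cv2.resize(T["color"][120:260,215:385,::-1],None,fx=2.7,fy=2.7,interpolation=cv2.INTER_CUBIC)
a0=cv2.resize(np.load("top0.npz")["color"][120:260,215:385,::-1],(330,272))
b=cv2.resize(S["color"][120:290,190:350,::-1],(310,330))
t=cv2.resize(T["color"][160:215,215:385,::-1],None,fx=4.6,fy=4.6,interpolation=cv2.INTER_CUBIC)
c=np.zeros((600,792,3),np.uint8);c[:t.shape[0],:t.shape[1]]=t;c[260:590,:310]=b
a=cv2.resize(a,(470,330));c[260:590,320:790]=a
cv2.imwrite("pics/end.png",np.clip(c*1.6,0,255).astype(np.uint8))
E
```

```text
t 7.3667 p [ 0.2844 -0.4297  0.2333] y ang -86.6116030575136 zaxis [-0.0039  0.0046 -1.    ] F [-0.3819  0.2412  0.48  ] w 0.0002589807737294124 j6 17.159579822114782
along/across from pad -0.2139739115445674 -0.3019903403756244
to pad+3mm, z .150, tool mm: [ 305.8168 -211.5743   83.1936]
```

View pics/end.png

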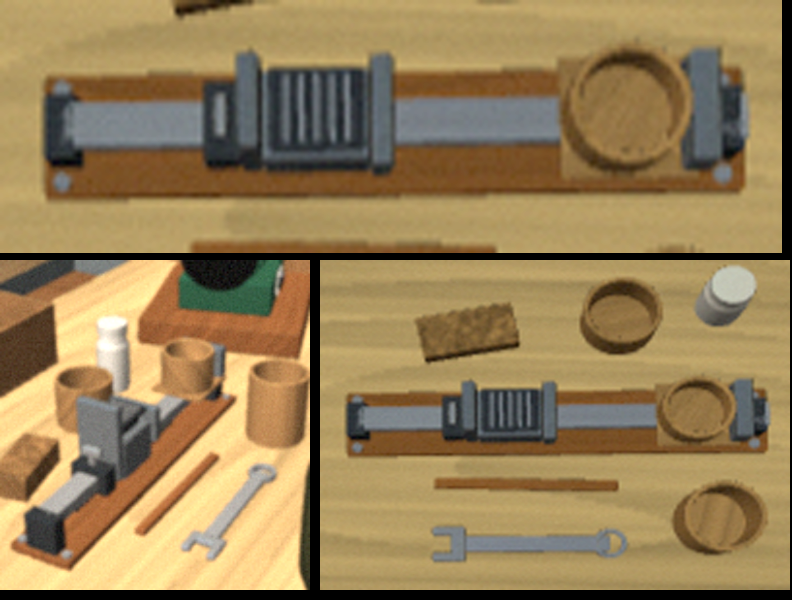

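The final view shows the horn (crop 248,105) against the collar (220,122), with no bar visible between them. The blank stands at (630,107) as before. A short numeric check before handing in.

```bash
python3 - <<'E'
from h import *
a=np.load("top0.npz");b=np.load("top1.npz");np.set_printoptions(precision=4,suppress=True)
t=lambda u,v:(215+(u-2)/4.6,160+(v-2)/4.6)
ex=np.array([-.0427,.9991,0])
h0=plane(a,t(425,106),.12);h1=plane(b,t(248,106),.12);c=plane(b,t(241,122),.056)
print("jaw travel",(h1-h0)@ex,"gap horn back->collar",(c-h1)@ex-.006)
d=cv2.absdiff(cv2.GaussianBlur(a["color"],(3,3),0),cv2.GaussianBlur(b["color"],(3,3),0)).max(2)[120:258,215:395]
n,_,st,_=cv2.connectedComponentsWithStats((d>30).astype(np.uint8))
print([list(s[:4]+[215,120,0,0])+[s[4]] for s in st[1:] if s[4]>3])
E
```

```text
jaw travel 0.08980698166609011 gap horn back->collar -0.00018999790099354444
[[np.int64(266), np.int64(171), np.int64(35), np.int64(27), np.int32(543)], [np.int64(304), np.int64(171), np.int64(33), np.int64(21), np.int32(369)], [np.int64(304), np.int64(191), np.int64(33), np.int64(7), np.int32(128)]]
```

Only the jaw's own area changed, and the gap to the collar is about 0.

```bash
python3 -c "
from plant import order
print(order.job_done())"
```

```text
the job is handed in; nothing more can be done
None
```

The clamp is open, and I handed the job in at about 7.5 s on the clock; no verdict was reported. With the fingers shut I pressed the release pad about 9.5 mm down and kept it pressed. I pushed the jaw back against its horn until it met the collar (the push force jumped to about 30 N), then lifted off and moved clear.

**Last checks:**
- **Jaw:** it travelled 89.8 mm, and the gap to the collar measures -0.2 mm, which is within the roughly 2 mm calibration.
- **Blank and the rest of the bench:** the blank stands in its cradle. Comparing the first and last top views over the clamp, the blank and the things beside it, only the jaw's old and new places changed.
- **Robot:** the arm is clear, and the contact force reads about 0.

**Not checked:** I didn't measure how far the pad came back up after I let go. No check failed or disagreed, except that two of the four horn-corner pairings between the first top and side views missed each other by 6 and 10 mm. Those came from doubtful corner matches, so I did not use them.

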